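# Break the lid stay and shut the lock chest

### The job

The steel chest's lid stands open on a locked folding stay. Push the stay's knuckle back past straight so that it unlocks while the lid is still up, then lower the lid all the way shut, gently and without letting it drop. Leave the other things on the desk where they are.

Things in the scene. Friction and masses are not known exactly. Their poses are not given: they have to be found in the camera images.
- chest: grey steel chest, fixed, 182 mm deep (its x), 280 mm wide (its y), rim 98 mm high; origin at the centre of its underside; x points from its front (the robot's side) to its hinged back, y to its left, z up. Locks lie inside, fixed. The lid is 288 mm wide, reaches 182 mm from the hinge and overhangs the stay while open: work on the knuckle from the front with the tool tilted about 40 degrees
- hinge (a point): middle of the lid's hinge line, which runs along the chest's y axis; 88 mm behind the chest's centre and 100 mm above the desk
- lid_angle (a joint): lid opening in rad: 0 shut on the rim, 1.15 locked open (leaning 24 degrees from upright towards the front). The hinge is stiff: with the stay unlocked the lid stays up by itself above 0.95 rad; further down (from 0.9 to 0.6, depending on its weight of about 0.5 kg) it falls unless held. The locked stay stops it from being lowered.
- handle (a point): middle of the handle's round bar, 10 mm thick, 124 mm long along the chest's y axis, with a leg at each end. It lies beyond the lid's free edge in line with the lid, 224 mm from the hinge line, with about 37 mm clear between bar and lid. With the lid shut it is 97 mm above the desk and 45 mm in front of the chest's front wall
- knuckle (a point): centre of the stay's knuckle, a dark steel roller 18 mm in diameter, 26 mm long along chest y, joining two flat 58 mm links (from the chest to the lid's underside). It lies 112 mm right (-y) of the chest's middle and, locked, 32 mm above the rim. Push it from the front square to the stay: back and 36 degrees below level, a few N, 9 mm to straight; past that it moves easily and stays put
- knuckle_angle (a joint): fold of the stay in rad: -0.3 locked (over-centre, on its stop), 0 links in line, positive unlocked, 2.6 with the lid shut. Moving the knuckle 10 mm changes it by about 0.35
- screwdriver: bystander: loose screwdriver with amber handle, 159x28x25 mm, beside the chest on its left; origin at the centre of its underside
- brush: bystander: loose brush with wooden handle, 188 mm long, 64 mm wide, 15 mm high, beside the chest on its right; origin at the centre of its underside
- padlock: bystander: loose brass padlock lying flat, 50x57x13 mm, on the desk in front of the chest; origin at the centre of its underside
- key_fob: bystander: loose black car key fob, 128x55x16 mm, on the desk in front of the chest; origin at the centre of its underside

How it is judged:
By the outcome, as a careful person would: the job done as asked, in the order asked, and still so for the second after the job is handed in, with the robot touching nothing.
It also fails if it takes over 58 s, if anything falls off the work surface, if the arm or the gripper's body presses on something with over 40 N, if the wrist force passes 120 N, or if a joint passes its speed limit or range.

### The arm

A 7-joint arm with a two-finger parallel gripper is mounted at the origin on a cart in front of the work surface, level with it; the furniture and walls round the work are solid. World frame = base frame: x ahead of the robot, y to its left, z up, the work surface at z = 0. Lengths are in m, angles in degrees, forces in N, time in s.
With the tool pointing down it reaches from about 0.4 to 0.875 m from the base axis. Payload 6.5 kg.
Tool frame: the origin (TCP) lies at the very end of the fingers, on their centre line; the grasp point (between the pads) lies 19 mm behind it; z points along the fingers, y is the line along which they close (so a half turn about z gives the same grasp; the last joint's range is limited). The gripper opens to 85 mm and grips with 20 to 120 N. Pads are 22 mm wide; open, the fingers measure 114 mm over their backs; the gripper's body (76 mm by 85 mm) begins 54 mm behind the grasp point. The pads swing forward as they close: fully open they stand 13 mm farther back than shut.
Start: joints at [-78.048, 30.733, -0.252, 88.115, 0.149, 61.152, -4.079], TCP at [0.176, 0.626, 0.231] pointing down, gripper open.
Joint ranges: [-154.64, 154.64], [-21.42, 123.67], [-72.66, 72.17], [13.99, 137.28], [-74.86, 254.86], [10.95, 109.41], [-158.01, 158.01]. Speed limits (degrees/s): [136.94, 136.94, 180, 180, 180, 180, 180].

### API

Orientations are given as a 3x3 rotation matrix whose columns are the frame's x, y, z axes.
In Python, from bench import readout, viewer, arm gives the robot as it stands.
- The arm moves only by the shell command python3 -m jog 'ROWS' [FORCE]. ROWS is JSON, a list of rows, each an object of numbers: "dx", "dy", "dz": the shift along the world's x, y, z in cm; "yaw": the turn about the world's z in degrees; "grip": the closure in counts, from 0 (fully open) to 255 (shut). In form: [{"dx": .., "dy": .., "dz": .., "yaw": .., "grip": ..}, ...]. A call has 1 to 8 rows; each row is the pose to reach, as a shift and turn from the pose commanded when the call began; what a row does not reach only later rows make up. A row lasts 1/10 s, in which the tool goes at most 50 mm and 8.59 degrees, less where a joint would pass 70% of its speed; a pose out of reach is approached as far as the arm can. A call with a gripper value outside its range is refused whole. The fingers move at their own pace and stop on an object; FORCE is the grip in N (left out, the last holds). Time passes only in rows, so rows that repeat a pose let the fingers close. It gives the time, the measured TCP pose, the force, the opening and the grip force at its end, in the units of the state.
- readout.sense(): the state, without advancing time (a new reading comes with each control period).
- viewer.grab_frame(name): name is "side" or "top"; returns (picture, depth): 400x640x3 uint8, red, green, blue; 400x640 float32, m along the optical axis (not along the pixel's ray), 0 where there is no reading.
- viewer.camera_info(name): a dict with "K" (3x3 intrinsics, pixels), "xyz" and "attitude" of the camera in the world. Camera axes: x right, y up, looking along -z (the intrinsics and any distortion apply to the point x, -y, -z); pixel columns grow to the right and rows downward; lengths in m; the calibration is good to about 2 mm. A picture is of the moment at which its call begins. camera_info takes no time and is no camera call.
- arm.hand_in(): hands the job in; it is judged then, once.
The state is a dict: "t": time; "q": joint angles; "joint_vel": joint speeds; "tau": joint torques, N m; "eef_pos": TCP position; "tcp_rot": TCP orientation; "ft_force": force on the tool from outside, world axes, zero at the start; "moment": the same for the moment, N m; "finger_gap": finger opening in m; "finger_force": force on a finger pad.
Only numpy, scipy, OpenCV 4.12 (cv2) and the standard library are available. Lean on these libraries where they do the work, as an engineer would, in place of code of your own. Each camera call takes 0.05 s, during which the arm holds its last target. There are 200 camera calls.

## Working session

There is one attempt and no reset: what is moved stays moved. The work goes in short steps, Python scripts to look and compute and a shell command to move; the robot and the scene stay as the last step left them, time stands still between calls to the robot, and variables do not carry over. Pictures are saved under pics/ and viewed, at most 12 in all, crops included, and the job is handed in when it is done.

```bash
ls; mkdir -p pics
cat > h.py <<'E'
import numpy as np, cv2
from bench import readout, viewer, arm
def grab(n,f):
    p,d=viewer.grab_frame(n); cv2.imwrite(f'pics/{f}.png',p[:,:,::-1]); np.save(f'pics/{f}.npy',d); return p,d
def pt(n,d,u,v,r=1):
    c=viewer.camera_info(n);K=np.array(c['K']);A=np.array(c['attitude']);
    w=d[v-r:v+r+1,u-r:u+r+1];w=w[w>0];z=np.median(w)
    return np.array(c['xyz'])+A@np.array([(u-K[0,2])/K[0,0]*z,-(v-K[1,2])/K[1,1]*z,-z])
E
python3 - <<'E'
from h import *
for n in('side','top'):
    grab(n,n+'0'); print(viewer.camera_info(n))
print(readout.sense())
E
```

```text
pics
{'K': array([[409.37032401,   0.        , 317.10003502],
       [  0.        , 409.37032401, 202.07974899],
       [  0.        ,   0.        ,   1.        ]]), 'xyz': array([ 0.52780939, -0.7998549 ,  0.6939627 ]), 'attitude': array([[ 9.99896540e-01,  1.87545704e-04,  1.43831109e-02],
       [ 1.24355069e-02,  4.91289563e-01, -8.70907528e-01],
       [-7.22960724e-03,  8.70996286e-01,  4.91236402e-01]])}
{'K': array([[432.56009706,   0.        , 310.48084256],
       [  0.        , 432.56009706, 201.0009011 ],
       [  0.        ,   0.        ,   1.        ]]), 'xyz': array([0.41358151, 0.02560961, 1.32243021]), 'attitude': array([[ 2.59317008e-03,  9.94532921e-01, -1.04391310e-01],
       [-9.99996449e-01,  2.51486012e-03, -8.81775401e-04],
       [-6.14425123e-04,  1.04393225e-01,  9.94535910e-01]])}
{'t': 0.1, 'q': array([-78.0459864 ,  30.77526041,  -0.25547665,  88.16665998,
         0.14654731,  61.15075363,  -4.08112616]), 'joint_vel': array([ 0.04312972, -0.19703106, -0.02173054, -0.10108599,  0.07063568,
        0.08282148, -0.04807506]), 'tau': array([ 2.69652504e-03, -5.84562886e+01,  1.05236147e+00, -2.59775358e+01,
        1.27522310e-02,  4.59107920e-03,  4.72499573e-05]), 'eef_pos': array([0.17623561, 0.62504624, 0.23046564]), 'tcp_rot': array([[-9.62480261e-01,  2.71351455e-01, -3.68115650e-04],
       [ 2.71351695e-01,  9.62478984e-01, -1.56964818e-03],
       [-7.16227411e-05, -1.61064420e-03, -9.99998700e-01]]), 'ft_force': array([ 0.40492088, -0.51797628,  0.99969285]), 'moment': array([-0.02525428, -0.04756611,  0.04403258]), 'finger_force': 0.0, 'finger_gap': 0.08531471329339263}
```

View pics/side0.png

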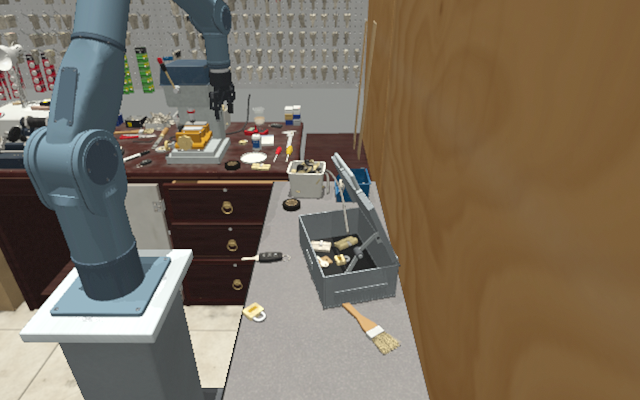

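View pics/top0.png

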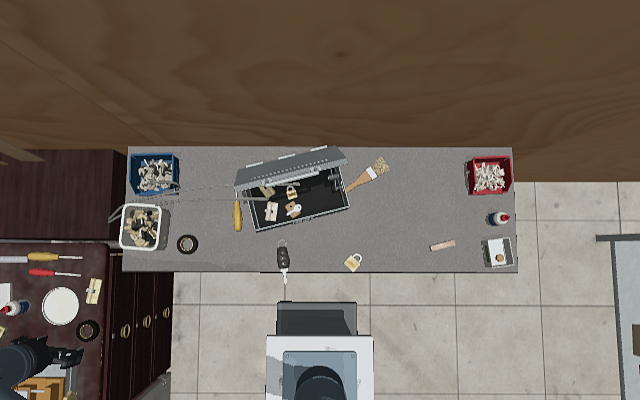

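Run:
```python
from h import *
a=cv2.imread('pics/top0.png')[135:255,220:400]; cv2.imwrite('pics/c1.png',cv2.resize(a,None,fx=4.4,fy=4.4,interpolation=cv2.INTER_CUBIC))
a=cv2.imread('pics/side0.png')[145:315,280:420]; cv2.imwrite('pics/c2.png',cv2.resize(a,None,fx=3.5,fy=3.5,interpolation=cv2.INTER_CUBIC))
```

```text
(no output)
```

View pics/c1.png

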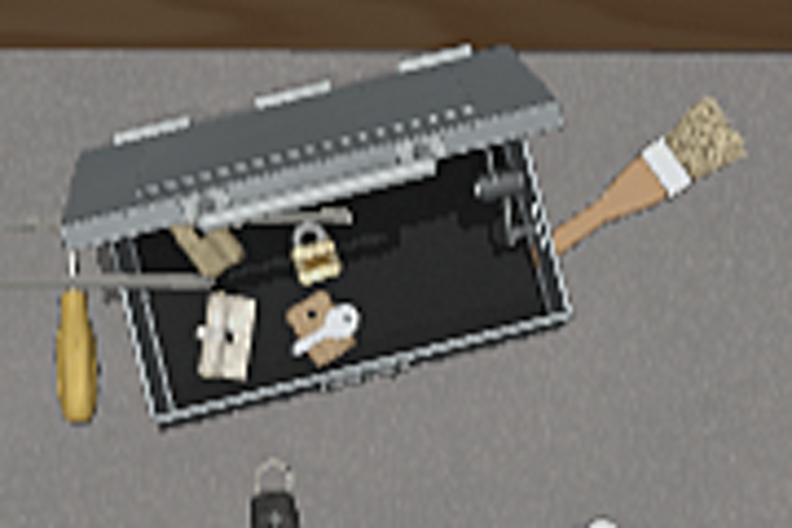

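View pics/c2.png

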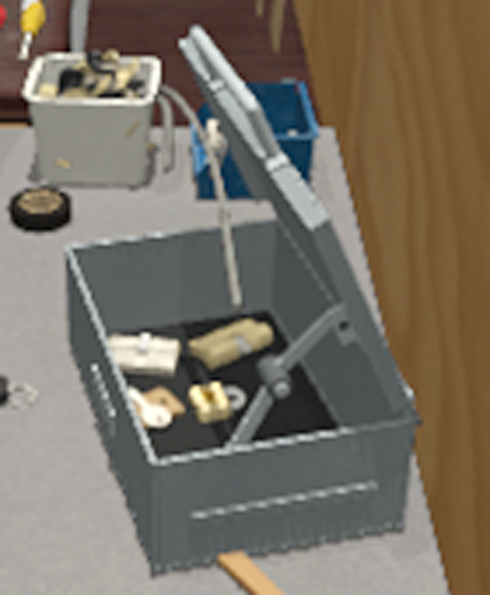

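Run:
```python
from h import *
d=np.load('pics/top0.npy'); ds=np.load('pics/side0.npy')
def ray(n,u,v,z):
    c=viewer.camera_info(n);K=np.array(c['K']);A=np.array(c['attitude']);r=A@np.array([(u-K[0,2])/K[0,0],-(v-K[1,2])/K[1,1],-1]);o=np.array(c['xyz'])
    return o+r*(z-o[2])/r[2]
f=lambda x,y:(220+x/4.4,135+y/4.4)
g=lambda x,y:(280+x/3.5,145+y/3.5)
L=ray('top',*f(162,416),.098);R=ray('top',*f(567,318),.098)
yv=(L-R);print('front',L,R,np.linalg.norm(yv));yv/=np.linalg.norm(yv);xv=np.array([yv[1],-yv[0],0]);
c=(L+R)/2+.091*xv;c[2]=0;print('chest',c,'yaw',np.degrees(np.arctan2(xv[1],xv[0])))
# side check: right front rim corner, right back
for p in((155,460),(412,422),(68,248)): print('side rim',ray('side',*g(*p),.098))
def ch(p):return (np.array([(p-c)@xv,(p-c)@yv,p[2]])*1000).round(1)
for z in (.12,.13,.14):print('kn top',ch(ray('top',*f(498,187),z)),'side',ch(ray('side',*g(275,377),z)))
for n,D,u,v in (('top',d,*f(498,187)),('side',ds,*g(275,377)),('top',d,*f(320,193)),('top',d,*f(200,284)),('top',d,*f(345,215)),('top',d,*f(300,212)),('side',ds,*g(228,220))):
    p=pt(n,D,round(u),round(v));print(n,round(u),round(v),p.round(3),ch(p))
for n,u,v in (('bar L',200,218),('bar R',437,168),('lidedgeL',65,240),('lidedgeR',563,118)):
    p=ray('top',*f(u,v),.305 if 'bar' in n else .266);print(n,ch(p))
# point cloud of lid right part: profile at y -105..-140
K=viewer.camera_info('top')
P=np.array([pt('top',d,u,v,0) for u in range(225,360) for v in range(140,235) if d[v,u]>0])
C=np.array([ch(p) for p in P]);m=(C[:,2]>110);C=C[m];print(len(C))
for lo,hi in((-150,-70),(-60,60),(70,150)):
    s=C[(C[:,1]>lo)&(C[:,1]<hi)]; s=s[np.argsort(s[:,0])]; print(lo,s[:12].tolist(), 'zmax',s[np.argsort(-s[:,2])][:4].tolist())
```

```text
front [0.46058592 0.17818049 0.098     ] [ 0.52445875 -0.08242448  0.098     ] 0.26831826327669206
chest [0.58090638 0.06954044 0.        ] yaw 13.771404802038951
side rim [ 0.53068484 -0.0824635   0.098     ]
side rim [ 0.70105918 -0.0430589   0.098     ]
side rim [0.46187978 0.17826439 0.098     ]
kn top [  -0.6 -109.5  120. ] side [  7.1 -97.3 120. ]
kn top [  -2.  -108.6  130. ] side [   2.5 -110.1  130. ]
kn top [  -3.5 -107.7  140. ] side [  -2.2 -122.9  140. ]
top 333 178 [ 0.602 -0.036  0.138] [  -4.4 -107.1  137.6]
side 359 253 [ 0.61  -0.046  0.136] [   0.4 -118.8  135.8]
top 293 179 [0.572 0.068 0.309] [ -8.7   0.6 308.8]
top 265 200 [0.535 0.146 0.192] [-26.7  85.5 191.7]
top 298 184 [0.587 0.062 0.122] [  4.4  -9.1 122. ]
top 288 183 [0.59  0.09  0.121] [ 13.9  17.5 121.4]
side 345 208 [0.59  0.196 0.113] [ 38.7 120.7 113.1]
bar L [ -5.7  67.3 305. ]
bar R [ -9.3 -63.5 305. ]
lidedgeL [  6.4 146.2 266. ]
lidedgeR [   8.  -141.6  266. ]Traceback (most recent call last):
  File "<stdin>", line 21, in <module>
  File "h.py", line 6, in pt
    c=viewer.camera_info(n);K=np.array(c['K']);A=np.array(c['attitude']);
ValueError: time passes only in moves, steps and waits
```

Run:
```python
from h import *
d=np.load('pics/top0.npy')
c=cv2.imread('pics/top0.png')[165:235,100:310]; cv2.imwrite('pics/c3.png',cv2.resize(c,None,fx=3.8,fy=3.8,interpolation=cv2.INTER_CUBIC))
c=viewer.camera_info('top');K=np.array(c['K']);A=np.array(c['attitude'])
v,u=np.mgrid[:400,:640]
W=np.array(c['xyz'])+np.stack([(u-K[0,2])/K[0,0]*d,-(v-K[1,2])/K[1,1]*d,-d],-1)@A.T
for uu in range(150,306,8):
    col=W[178:206,uu]; print(uu,[int(1000*z) for z in col[:,2]])
```

```text
150 [62, 52, 48, 45, 65, 66, 63, 28, 30, 28, 25, 20, 9, 7, 3, 1, 33, 25, 1, 87, 86, 1, 0, 6, 9, 2, 2, 97]
158 [20, 27, 25, 34, 77, 83, 29, 24, 4, 3, 4, 10, 4, 5, 3, 4, 33, 88, 89, 0, -1, 2, 0, 2, 1322, 0, 104, 102]
166 [31, 27, 31, 79, 83, 76, 16, 17, 11, 13, 11, 5, 0, 16, 12, 90, 91, 92, 0, -1, -1, -5, 0, -1, 114, 113, 108, 1]
174 [48, 60, 50, 55, 81, 74, 77, 51, 52, 48, 53, 49, 25, 5, 97, 93, 35, 5, 0, 5, 3, 3, -3, 122, 120, -1, 1, 5]
182 [0, 4, 5, -3, -3, 3, 2, 2, 0, 0, -1, -4, 96, 100, 96, 1, -1, -2, 2, -4, 2, 2, 133, 129, 129, 2, 0, -3]
190 [1, -1, 0, 5, 0, 0, -1, 1, 0, 4, 1, 101, 103, -1, -1, 0, -3, 0, -1, 5, 3, 0, 140, 137, -2, -3, 1, 2]
198 [0, 2, 0, 0, -1, 1, 1, 3, 2, -3, 103, 101, 2, 0, -1, 1, 0, -1, 0, 0, 3, 146, 144, 146, 0, -3, -5, -1]
206 [1, -1, 4, 0, 0, 3, -7, -1, 1, 108, 108, 0, -2, 1, 0, -1, 0, -1, 3, 0, -1, 146, 152, 0, 0, -5, 2, 4]
214 [-4, 1, 2, 3, 0, -4, 4, 3, 108, 112, 109, -3, -2, -2, -1, 0, 0, 0, 0, 2, 0, 155, 160, 0, -3, 1, 4, 2]
222 [-4, 1, 1, 1, -2, 0, 0, -4, 108, 112, 2, 2, 1, 0, 1, 0, 0, 1, 6, 0, 1, 165, 161, 0, -1, 0, 1322, -1]
230 [0, -1, 1, 3, 3, 1, 2
[... 488 characters left out ...]
 271, 269, 266, 270, 118, 27, 22, 26, 21, 21, 21, 10, 10, 7, 10, 14, 193, 192, 192, 11, 13, 9, 9, 14]
270 [270, 272, 268, 270, 267, 305, 310, 310, 306, 24, 27, 27, 26, 28, 34, 28, 21, 24, 16, 10, 13, 12, 9, 9, 29, 25, 28, 28]
278 [266, 267, 262, 308, 307, 307, 309, 119, 14, 8, 10, 8, 11, 10, 12, 12, 11, 10, 9, 10, 10, 9, 15, 12, 11, 13, 14, 13]
286 [267, 311, 308, 309, 305, 12, 127, 123, 11, 7, 14, 19, 17, 11, 22, 24, 12, 14, 12, 7, 9, 14, 14, 11, 14, 11, 10, 12]
294 [309, 307, 310, 12, 15, 122, 124, 122, 8, 14, 10, 18, 20, 26, 26, 22, 25, 22, 25, 24, 18, 11, 8, 13, 13, 17, 17, 19]
302 [309, 8, 15, 9, 7, 11, 13, 11, 12, 11, 9, 12, 13, 8, 13, 14, 17, 1322, 10, 12, 11, 11, 7, 8, 5, 12, 14, 10]
```

View pics/c3.png

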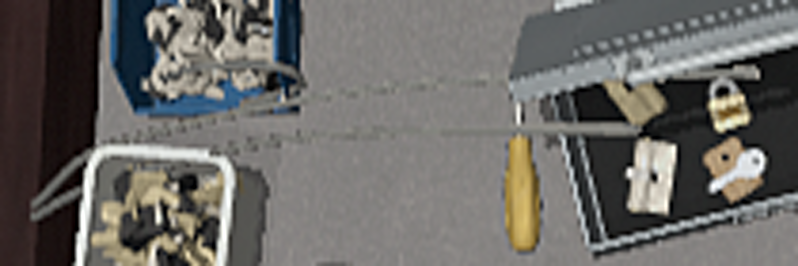

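The crops show the chest's front rim corners at c1 (162,416) and (567,318). The handle bar runs from (200,218) to (437,168), and the knuckle is at (498,187) in c1 and (275,377) in c2. Two thin rods stick out of the left bins over the chest's left half. I'll stay high while crossing.

```bash
python3 -m jog '[{"dz":5},{"dz":10,"dx":1,"dy":-2,"yaw":-4},{"dz":13,"dx":3,"dy":-6,"yaw":-10},{"dz":14,"dx":5,"dy":-10,"yaw":-16},{"dz":14,"dx":7,"dy":-14,"yaw":-22},{"dz":14,"dx":9,"dy":-18,"yaw":-28},{"dz":14,"dx":11,"dy":-22,"yaw":-34},{"dz":14,"dx":13,"dy":-26,"yaw":-40}]'; python3 -c "
from h import *
s=readout.sense();print(s['q'],s['eef_pos'],s['tcp_rot'])"
```

```text
[-78.0459864   30.77526041  -0.25547665  88.16665998   0.14654731
  61.15075363  -4.08112616] [0.17623561 0.62504624 0.23046564] [[-9.62480261e-01  2.71351455e-01 -3.68115650e-04]
 [ 2.71351695e-01  9.62478984e-01 -1.56964818e-03]
 [-7.16227411e-05 -1.61064420e-03 -9.99998700e-01]]invalid input at $[0]: expected keys dx, dy, dz, yaw, grip
```

```bash
python3 -m jog '[{"dx":0,"dy":0,"dz":5,"yaw":0,"grip":0},{"dz":10,"dx":1,"dy":-2,"yaw":-4,"grip":0},{"dz":13,"dx":3,"dy":-6,"yaw":-10,"grip":0},{"dz":14,"dx":5,"dy":-10,"yaw":-16,"grip":0},{"dz":14,"dx":7,"dy":-14,"yaw":-22,"grip":0},{"dz":14,"dx":9,"dy":-18,"yaw":-28,"grip":0},{"dz":14,"dx":11,"dy":-22,"yaw":-34,"grip":0},{"dz":14,"dx":13,"dy":-26,"yaw":-40,"grip":0}]'; python3 -c "
from h import *
s=readout.sense();print(s['q'],s['eef_pos'],s['tcp_rot'])"
```

```text
t: 0.9
eef_pos: [0.3068, 0.3636, 0.3711]
tcp_rot: [[-0.559, 0.829, -0.0], [0.829, 0.559, -0.0], [0.0, -0.0, -1.0]]
ft_force: [1.6, -0.1, -0.2]
finger_gap: 0.0853
finger_force: 0.0
[-66.46278269   5.49573492  12.20066048 103.52219374  -1.23532028
  71.12696305 -19.90817279] [0.30680337 0.36360953 0.37107406] [[-5.59313881e-01  8.28955902e-01 -3.07039156e-04]
 [ 8.28955958e-01  5.59313862e-01 -1.53736404e-04]
 [ 4.42905569e-05 -3.40508843e-04 -9.99999941e-01]]
```

```bash
python3 -m jog '[{"dx":2,"dy":-5,"dz":0,"yaw":-3,"grip":0},{"dx":4,"dy":-10,"dz":0,"yaw":-6,"grip":0},{"dx":6,"dy":-15,"dz":0,"yaw":-9,"grip":0},{"dx":8,"dy":-20,"dz":0,"yaw":-12,"grip":0},{"dx":10,"dy":-25,"dz":0,"yaw":-15,"grip":0},{"dx":12,"dy":-30,"dz":0,"yaw":-18,"grip":0},{"dx":14,"dy":-35,"dz":0,"yaw":-20.3,"grip":0},{"dx":16,"dy":-40,"dz":0,"yaw":-20.3,"grip":0}]'; python3 -m jog '[{"dx":1.5,"dy":-1.5,"dz":-3,"yaw":0,"grip":0},{"dx":3,"dy":-3,"dz":-7,"yaw":0,"grip":0},{"dx":3.5,"dy":-3,"dz":-12,"yaw":0,"grip":0},{"dx":3.5,"dy":-3,"dz":-16,"yaw":0,"grip":0},{"dx":3.5,"dy":-3,"dz":-20,"yaw":0,"grip":0},{"dx":3.5,"dy":-3,"dz":-22,"yaw":0,"grip":0},{"dx":3.5,"dy":-3,"dz":-22,"yaw":0,"grip":0}]'
python3 -c "
from h import *
s=readout.sense();print(s['q'])
grab('side','s1');grab('top','t1')
a=cv2.imread('pics/s1.png')[145:315,280:450];b=cv2.imread('pics/t1.png')[140:260,230:400]
cv2.imwrite('pics/v1.png',np.hstack([cv2.resize(a,(400,400),interpolation=2),cv2.resize(b[:,:120],(400,400),interpolation=2)]))"
```

```text
t: 1.7
eef_pos: [0.455, -0.0078, 0.3713]
tcp_rot: [[-0.24, 0.971, 0.0], [0.971, 0.24, 0.001], [0.001, 0.0, -1.0]]
ft_force: [1.6, 1.0, 0.3]
finger_gap: 0.0853
finger_force: 0.0
t: 2.4
eef_pos: [0.4874, -0.0358, 0.1486]
tcp_rot: [[-0.241, 0.97, -0.006], [0.971, 0.241, -0.001], [0.001, -0.006, -1.0]]
ft_force: [0.0, 1.2, -0.3]
finger_gap: 0.0853
finger_force: 0.0
[-28.56397847  25.33721262  34.41360863 117.3589949  -20.44561098
  43.52955619  32.36140322]
```

View pics/v1.png

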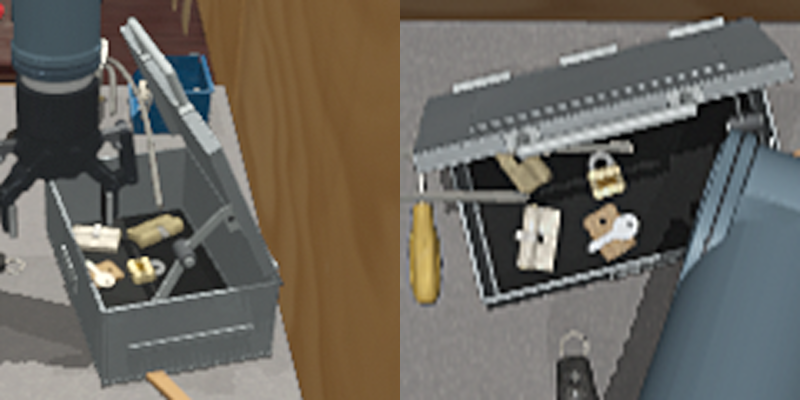

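```bash
python3 -m jog '[{"dx":1.5,"dy":-1.7,"dz":0,"yaw":0,"grip":0},{"dx":3,"dy":-3.3,"dz":-1,"yaw":0,"grip":0},{"dx":3,"dy":-3.3,"dz":-3,"yaw":0,"grip":0},{"dx":3,"dy":-3.3,"dz":-5,"yaw":0,"grip":0},{"dx":3,"dy":-3.3,"dz":-5,"yaw":0,"grip":0},{"dx":3.7,"dy":-3.15,"dz":-5,"yaw":0,"grip":0},{"dx":4.3,"dy":-3,"dz":-5,"yaw":0,"grip":0},{"dx":4.3,"dy":-3,"dz":-5,"yaw":0,"grip":0}]'
python3 -c "
from h import *
grab('side','s2')
a=cv2.imread('pics/s2.png')[145:315,280:450]
cv2.imwrite('pics/v2.png',cv2.resize(a,(600,600),interpolation=2))"
```

```text
t: 3.3
eef_pos: [0.5353, -0.0652, 0.1027]
tcp_rot: [[-0.242, 0.97, 0.004], [0.97, 0.242, 0.0], [-0.001, 0.003, -1.0]]
ft_force: [0.6, 0.4, -1.1]
finger_gap: 0.0855
finger_force: 0.0
```

View pics/v2.png

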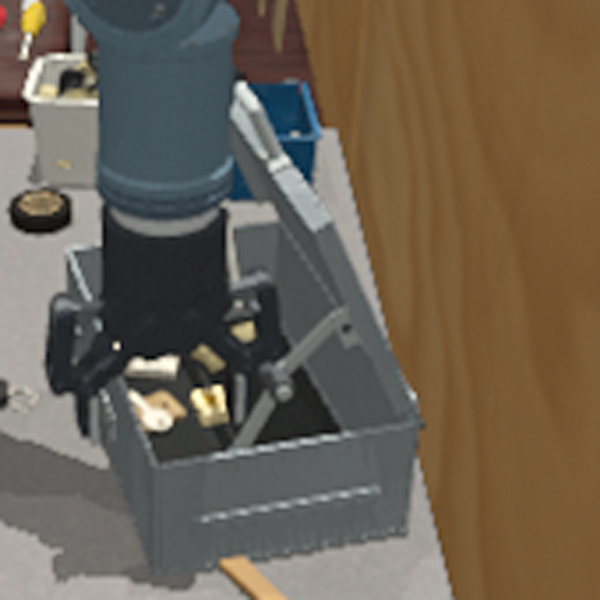

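```bash
python3 -m jog '[{"dx":0.4,"dy":0.1,"dz":-0.3,"yaw":0,"grip":0},{"dx":0.8,"dy":0.2,"dz":-0.3,"yaw":0,"grip":0},{"dx":1.0,"dy":0.25,"dz":-0.3,"yaw":0,"grip":0},{"dx":1.0,"dy":0.25,"dz":-0.3,"yaw":0,"grip":0}]';python3 -m jog '[{"dx":0.3,"dy":0.07,"dz":0,"yaw":0,"grip":0},{"dx":0.5,"dy":0.12,"dz":0,"yaw":0,"grip":0},{"dx":0.5,"dy":0.12,"dz":0,"yaw":0,"grip":0}]'
```

```text
t: 3.75
eef_pos: [0.5433, -0.0632, 0.0983]
tcp_rot: [[-0.241, 0.97, 0.0], [0.97, 0.241, -0.0], [-0.0, 0.0, -1.0]]
ft_force: [-0.9, 0.3, -0.6]
finger_gap: 0.0853
finger_force: 0.0
t: 4.05
eef_pos: [0.5482, -0.062, 0.0983]
tcp_rot: [[-0.241, 0.97, 0.0], [0.97, 0.241, -0.0], [-0.0, 0.0, -1.0]]
ft_force: [0.4, 0.2, 0.2]
finger_gap: 0.0855
finger_force: 0.0
```

```bash
for i in 1 2; do :; done; python3 -m jog '[{"dx":0.3,"dy":0.07,"dz":0,"yaw":0,"grip":0},{"dx":0.5,"dy":0.12,"dz":0,"yaw":0,"grip":0},{"dx":0.5,"dy":0.12,"dz":0,"yaw":0,"grip":0}]' | grep -E "eef|ft"; python3 -m jog '[{"dx":0.3,"dy":0.07,"dz":0,"yaw":0,"grip":0},{"dx":0.5,"dy":0.12,"dz":0,"yaw":0,"grip":0},{"dx":0.5,"dy":0.12,"dz":0,"yaw":0,"grip":0}]'| grep -E "eef|ft"
```

```text
eef_pos: [0.5512, -0.0612, 0.0975]
ft_force: [-3.5, -1.5, -1.6]
eef_pos: [0.5587, -0.0595, 0.0985]
ft_force: [-0.8, 0.1, -0.5]
```

```bash
python3 -c "
from h import *
grab('side','s3')
a=cv2.imread('pics/s3.png')[205:305,310:410]
b=cv2.imread('pics/s2.png')[205:305,310:410]
cv2.imwrite('pics/v3.png',cv2.resize(np.hstack([b,a]),(800,400),interpolation=2))"
```

```text
(no output)
```

View pics/v3.png

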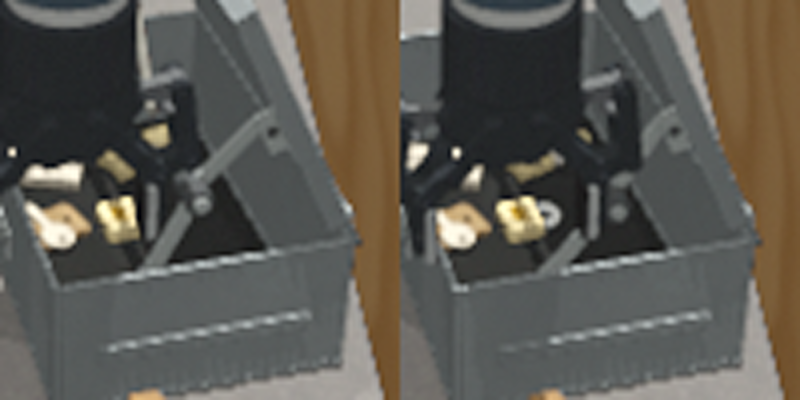

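```bash
python3 -m jog '[{"dx":0.3,"dy":0.07,"dz":0,"yaw":0,"grip":0},{"dx":0.5,"dy":0.12,"dz":0,"yaw":0,"grip":0},{"dx":0.5,"dy":0.12,"dz":0,"yaw":0,"grip":0},{"dx":-0.5,"dy":-0.12,"dz":0,"yaw":0,"grip":0},{"dx":-2,"dy":-0.5,"dz":0,"yaw":0,"grip":0},{"dx":-5,"dy":-1.2,"dz":0,"yaw":0,"grip":0},{"dx":-7,"dy":-1.7,"dz":1,"yaw":0,"grip":0},{"dx":-8,"dy":-2,"dz":5,"yaw":0,"grip":0}]'; python3 -m jog '[{"dx":-1,"dy":0,"dz":5,"yaw":0,"grip":0},{"dx":-1,"dy":0,"dz":10,"yaw":0,"grip":0},{"dx":-1,"dy":0,"dz":14,"yaw":0,"grip":0},{"dx":-1,"dy":0,"dz":18,"yaw":0,"grip":0},{"dx":-1,"dy":0,"dz":21,"yaw":0,"grip":0},{"dx":-1,"dy":0,"dz":21,"yaw":0,"grip":0}]'
python3 - <<'E'
from h import *
grab('side','s4');P,d=grab('top','t4')
c=viewer.camera_info('top');K=np.array(c['K']);A=np.array(c['attitude'])
v,u=np.mgrid[:400,:640]
W=np.array(c['xyz'])+np.stack([(u-K[0,2])/K[0,0]*d,-(v-K[1,2])/K[1,1]*d,-d],-1)@A.T
for uu in (272,280,290,296,304,310,316):
    r=[W[vv,uu].round(3).tolist() for vv in range(165,195) if .298<W[vv,uu,2]<.325]; print(uu,r)
a=cv2.imread('pics/s4.png')[145:315,280:450];b=cv2.imread('pics/t4.png')[140:260,230:350]
cv2.imwrite('pics/v4.png',np.hstack([cv2.resize(a,(400,400),interpolation=2),cv2.resize(b,(400,400),interpolation=2)]))
E
```

```text
t: 5.5
eef_pos: [0.4735, -0.0798, 0.1464]
tcp_rot: [[-0.24, 0.971, -0.006], [0.971, 0.24, 0.0], [0.002, -0.006, -1.0]]
ft_force: [0.6, 1.0, 1.1]
finger_gap: 0.0855
finger_force: 0.0
t: 6.1
eef_pos: [0.4702, -0.0803, 0.3624]
tcp_rot: [[-0.241, 0.97, 0.009], [0.971, 0.241, 0.002], [-0.0, 0.01, -1.0]]
ft_force: [0.4, -0.4, -0.2]
finger_gap: 0.0851
finger_force: 0.0
272 [[0.566, 0.118, 0.301], [0.562, 0.118, 0.31], [0.56, 0.118, 0.307], [0.557, 0.117, 0.313], [0.556, 0.118, 0.307]]
280 [[0.57, 0.099, 0.307], [0.567, 0.099, 0.31], [0.565, 0.099, 0.309], [0.563, 0.099, 0.305], [0.561, 0.099, 0.307]]
290 [[0.575, 0.075, 0.305], [0.572, 0.075, 0.308], [0.57, 0.075, 0.309], [0.568, 0.075, 0.308]]
296 [[0.58, 0.061, 0.307], [0.577, 0.061, 0.312], [0.575, 0.061, 0.305], [0.572, 0.061, 0.308], [0.571, 0.061, 0.303]]
304 [[0.585, 0.042, 0.307], [0.582, 0.042, 0.311], [0.58, 0.042, 0.307], [0.578, 0.042, 0.306], [0.575, 0.042, 0.308]]
310 [[0.587, 0.028, 0.31], [0.584, 0.028, 0.308], [0.582, 0.028, 0.307], [0.579, 0.028, 0.31]]
316 [[0.596, 0.013, 0.298], [0.592, 0.014, 0.305], [0.589, 0.014, 0.309], [0.587, 0.014, 0.308], [0.585, 0.014, 0.307], [0.582, 0.014, 0.307]]
```

View pics/v4.png

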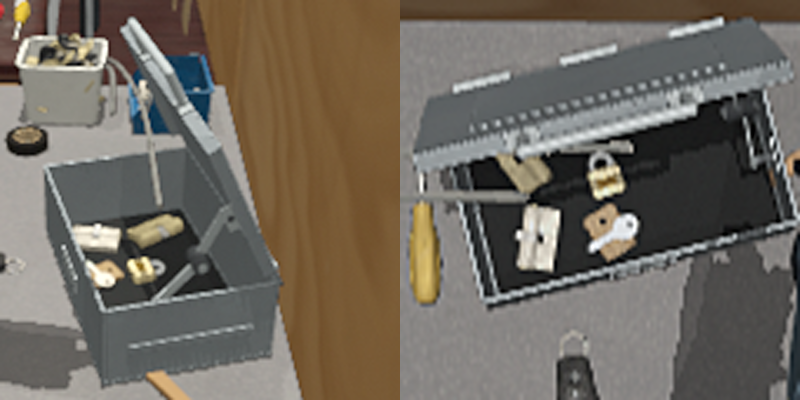

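Side view: the stay is bent backwards past straight and the lid is still up, so it is unlocked. Next is the handle, at about (0.580, 0.042, 0.303).

```bash
python3 -m jog '[{"dx":3,"dy":3,"dz":0,"yaw":0,"grip":0},{"dx":6,"dy":6.5,"dz":0,"yaw":0,"grip":0},{"dx":9,"dy":10,"dz":0,"yaw":0,"grip":0},{"dx":11,"dy":12.2,"dz":0,"yaw":0,"grip":0},{"dx":11,"dy":12.2,"dz":-2,"yaw":0,"grip":0},{"dx":11,"dy":12.2,"dz":-5,"yaw":0,"grip":0},{"dx":11,"dy":12.2,"dz":-7.5,"yaw":0,"grip":0},{"dx":11,"dy":12.2,"dz":-7.5,"yaw":0,"grip":0}]'
```

```text
t: 7.0
eef_pos: [0.5748, 0.0422, 0.2785]
tcp_rot: [[-0.241, 0.971, -0.008], [0.971, 0.241, -0.002], [0.0, -0.009, -1.0]]
ft_force: [0.0, 0.8, -0.6]
finger_gap: 0.0853
finger_force: 0.0
```

```bash
python3 -m jog '[{"dx":0,"dy":0,"dz":0,"yaw":0,"grip":100},{"dx":0,"dy":0,"dz":0,"yaw":0,"grip":170},{"dx":0,"dy":0,"dz":0,"yaw":0,"grip":190},{"dx":0,"dy":0,"dz":0,"yaw":0,"grip":200},{"dx":0,"dy":0,"dz":0,"yaw":0,"grip":210},{"dx":0,"dy":0,"dz":0,"yaw":0,"grip":255},{"dx":0,"dy":0,"dz":0,"yaw":0,"grip":255},{"dx":0,"dy":0,"dz":0,"yaw":0,"grip":255}]' 30; python3 -c "
from h import *
grab('side','s5')"
```

```text
t: 7.8
eef_pos: [0.5781, 0.0424, 0.2836]
tcp_rot: [[-0.241, 0.97, 0.0], [0.97, 0.241, 0.0], [-0.0, 0.0, -1.0]]
ft_force: [0.2, 0.0, 1.9]
finger_gap: 0.009
finger_force: 29.3
```

Run:
```python
import numpy as np
th=np.r_[np.linspace(1.15,.05,41),np.linspace(.05,0,5)[1:]]-.0134
x=-22.4*np.cos(th);z=22.4*np.sin(th);a=np.radians(13.8)
for k in range(0,44,8):
    i=slice(k+1,k+9);dx=x[i]-x[k]
    print(k,np.c_[dx*np.cos(a),dx*np.sin(a),z[i]-z[k]].round(2).tolist())
```

```text
0 [[-0.54, -0.13, -0.27], [-1.07, -0.26, -0.55], [-1.6, -0.39, -0.85], [-2.11, -0.52, -1.16], [-2.62, -0.64, -1.48], [-3.12, -0.77, -1.82], [-3.61, -0.89, -2.18], [-4.09, -1.0, -2.55]]
8 [[-0.47, -0.12, -0.38], [-0.93, -0.23, -0.78], [-1.38, -0.34, -1.18], [-1.82, -0.45, -1.6], [-2.24, -0.55, -2.04], [-2.66, -0.65, -2.48], [-3.06, -0.75, -2.94], [-3.45, -0.85, -3.4]]
16 [[-0.38, -0.09, -0.48], [-0.74, -0.18, -0.97], [-1.09, -0.27, -1.46], [-1.43, -0.35, -1.97], [-1.76, -0.43, -2.49], [-2.07, -0.51, -3.02], [-2.36, -0.58, -3.55], [-2.64, -0.65, -4.1]]
24 [[-0.27, -0.07, -0.55], [-0.52, -0.13, -1.11], [-0.76, -0.19, -1.68], [-0.98, -0.24, -2.25], [-1.19, -0.29, -2.83], [-1.38, -0.34, -3.41], [-1.55, -0.38, -4.0], [-1.71, -0.42, -4.59]]
32 [[-0.14, -0.04, -0.6], [-0.27, -0.07, -1.2], [-0.38, -0.09, -1.8], [-0.48, -0.12, -2.41], [-0.56, -0.14, -3.02], [-0.62, -0.15, -3.64], [-0.67, -0.16, -4.25], [-0.7, -0.17, -4.87]]
40 [[-0.01, -0.0, -0.28], [-0.01, -0.0, -0.56], [-0.01, -0.0, -0.84], [-0.01, -0.0, -1.12]]
```

```bash
python3 -m jog '[{"dx":-0.5,"dy":-0.1,"dz":-0.3,"yaw":0,"grip":255},{"dx":-1.1,"dy":-0.25,"dz":-0.55,"yaw":0,"grip":255},{"dx":-1.6,"dy":-0.4,"dz":-0.85,"yaw":0,"grip":255},{"dx":-2.1,"dy":-0.5,"dz":-1.15,"yaw":0,"grip":255},{"dx":-2.6,"dy":-0.65,"dz":-1.5,"yaw":0,"grip":255},{"dx":-3.1,"dy":-0.75,"dz":-1.8,"yaw":0,"grip":255},{"dx":-3.6,"dy":-0.9,"dz":-2.2,"yaw":0,"grip":255},{"dx":-4.1,"dy":-1.0,"dz":-2.55,"yaw":0,"grip":255}]'
```

```text
t: 8.65
eef_pos: [0.537, 0.0317, 0.2573]
tcp_rot: [[-0.241, 0.971, 0.001], [0.971, 0.241, -0.001], [-0.001, 0.001, -1.0]]
ft_force: [6.4, -1.7, -6.8]
finger_gap: 0.0086
finger_force: 29.1
```

```bash
python3 -m jog '[{"dx":-0.4,"dy":-0.1,"dz":-0.5,"yaw":0,"grip":255},{"dx":-0.8,"dy":-0.2,"dz":-0.9,"yaw":0,"grip":255},{"dx":-1.25,"dy":-0.3,"dz":-1.35,"yaw":0,"grip":255},{"dx":-1.7,"dy":-0.4,"dz":-1.75,"yaw":0,"grip":255},{"dx":-2.1,"dy":-0.5,"dz":-2.2,"yaw":0,"grip":255},{"dx":-2.5,"dy":-0.6,"dz":-2.65,"yaw":0,"grip":255},{"dx":-2.9,"dy":-0.7,"dz":-3.1,"yaw":0,"grip":255},{"dx":-3.3,"dy":-0.8,"dz":-3.55,"yaw":0,"grip":255}]'; python3 -c "
from h import *
grab('side','s6');grab('top','t6')
a=cv2.imread('pics/s6.png')[145:315,270:440];b=cv2.imread('pics/t6.png')[140:260,230:350]
cv2.imwrite('pics/v6.png',np.hstack([cv2.resize(a,(400,400),interpolation=2),cv2.resize(b,(400,400),interpolation=2)]))"
```

```text
t: 9.45
eef_pos: [0.5041, 0.0233, 0.2221]
tcp_rot: [[-0.24, 0.971, 0.001], [0.971, 0.24, -0.001], [-0.001, 0.001, -1.0]]
ft_force: [3.1, -4.5, 0.1]
finger_gap: 0.0086
finger_force: 30.3
```

View pics/v6.png

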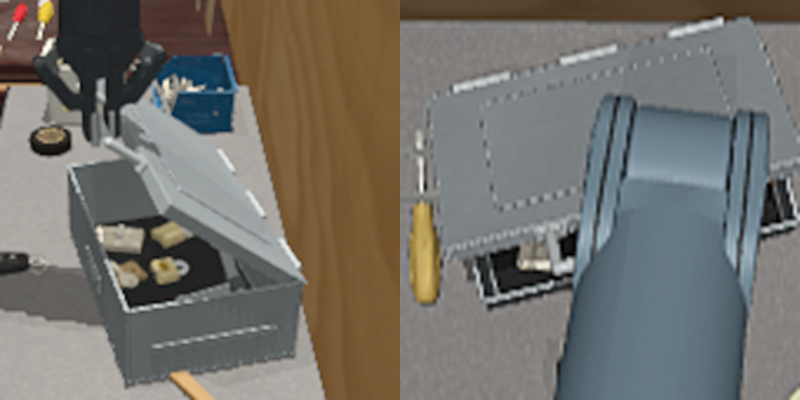

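```bash
python3 -m jog '[{"dx":-0.35,"dy":-0.05,"dz":-0.5,"yaw":0,"grip":255},{"dx":-0.7,"dy":-0.15,"dz":-1.0,"yaw":0,"grip":255},{"dx":-1.05,"dy":-0.2,"dz":-1.5,"yaw":0,"grip":255},{"dx":-1.4,"dy":-0.3,"dz":-2.0,"yaw":0,"grip":255}]'|grep -E "eef|ft|gap"; python3 -m jog '[{"dx":-0.3,"dy":-0.05,"dz":-0.5,"yaw":0,"grip":255},{"dx":-0.6,"dy":-0.15,"dz":-1.05,"yaw":0,"grip":255},{"dx":-0.9,"dy":-0.2,"dz":-1.6,"yaw":0,"grip":255},{"dx":-1.2,"dy":-0.3,"dz":-2.1,"yaw":0,"grip":255}]'
```

```text
eef_pos: [0.4902, 0.02, 0.2021]
ft_force: [2.9, -5.9, -1.2]
finger_gap: 0.009
t: 10.35
eef_pos: [0.4789, 0.0171, 0.1812]
tcp_rot: [[-0.24, 0.971, 0.003], [0.971, 0.24, -0.001], [-0.002, 0.002, -1.0]]
ft_force: [4.9, -5.6, -2.1]
finger_gap: 0.0087
finger_force: 30.0
```

```bash
python3 -m jog '[{"dx":-0.25,"dy":-0.1,"dz":-0.55,"yaw":0,"grip":255},{"dx":-0.5,"dy":-0.2,"dz":-1.1,"yaw":0,"grip":255},{"dx":-0.7,"dy":-0.25,"dz":-1.65,"yaw":0,"grip":255},{"dx":-0.9,"dy":-0.3,"dz":-2.2,"yaw":0,"grip":255}]'|grep -E "eef|ft|gap"; python3 -m jog '[{"dx":-0.2,"dy":-0.05,"dz":-0.55,"yaw":0,"grip":255},{"dx":-0.4,"dy":-0.1,"dz":-1.1,"yaw":0,"grip":255},{"dx":-0.55,"dy":-0.15,"dz":-1.65,"yaw":0,"grip":255},{"dx":-0.7,"dy":-0.2,"dz":-2.2,"yaw":0,"grip":255}]'
```

```text
eef_pos: [0.4697, 0.0147, 0.1591]
ft_force: [3.0, -4.6, -1.3]
finger_gap: 0.0089
t: 11.15
eef_pos: [0.4631, 0.013, 0.1372]
tcp_rot: [[-0.241, 0.971, 0.003], [0.971, 0.241, -0.0], [-0.001, 0.003, -1.0]]
ft_force: [4.8, -3.5, -1.4]
finger_gap: 0.0091
finger_force: 29.5
```

```bash
python3 -m jog '[{"dx":-0.1,"dy":-0.05,"dz":-0.5,"yaw":0,"grip":255},{"dx":-0.25,"dy":-0.1,"dz":-1.0,"yaw":0,"grip":255},{"dx":-0.35,"dy":-0.1,"dz":-1.5,"yaw":0,"grip":255},{"dx":-0.45,"dy":-0.1,"dz":-2.0,"yaw":0,"grip":255}]'|grep -E "eef|ft|gap"; python3 -m jog '[{"dx":-0.1,"dy":0,"dz":-0.5,"yaw":0,"grip":255},{"dx":-0.15,"dy":-0.05,"dz":-1.0,"yaw":0,"grip":255},{"dx":-0.2,"dy":-0.05,"dz":-1.5,"yaw":0,"grip":255},{"dx":-0.25,"dy":-0.05,"dz":-2.0,"yaw":0,"grip":255}]'
```

```text
eef_pos: [0.4593, 0.0121, 0.1174]
ft_force: [5.6, -3.0, -0.6]
finger_gap: 0.0087
t: 11.95
eef_pos: [0.4573, 0.0115, 0.0975]
tcp_rot: [[-0.241, 0.971, 0.005], [0.971, 0.241, -0.001], [-0.002, 0.005, -1.0]]
ft_force: [6.9, -4.3, -1.9]
finger_gap: 0.0084
finger_force: 29.3
```

```bash
python3 -m jog '[{"dx":0,"dy":0,"dz":-0.4,"yaw":0,"grip":255},{"dx":0,"dy":0,"dz":-0.8,"yaw":0,"grip":255},{"dx":0,"dy":0,"dz":-1.2,"yaw":0,"grip":255},{"dx":0,"dy":0,"dz":-1.5,"yaw":0,"grip":255}]'|grep -E "eef|ft|gap"; python3 -m jog '[{"dx":0,"dy":0,"dz":-0.2,"yaw":0,"grip":255},{"dx":0,"dy":0,"dz":-0.4,"yaw":0,"grip":255},{"dx":0,"dy":0,"dz":-0.5,"yaw":0,"grip":255},{"dx":0,"dy":0,"dz":-0.6,"yaw":0,"grip":255},{"dx":0,"dy":0,"dz":-0.6,"yaw":0,"grip":255}]'
```

```text
eef_pos: [0.4569, 0.0114, 0.0825]
ft_force: [5.5, -4.9, -1.3]
finger_gap: 0.0088
t: 12.85
eef_pos: [0.457, 0.0117, 0.0787]
tcp_rot: [[-0.24, 0.971, 0.004], [0.971, 0.24, 0.002], [0.001, 0.004, -1.0]]
ft_force: [-5.7, -2.4, 38.3]
finger_gap: 0.009
finger_force: 34.7
```

```bash
python3 -m jog '[{"dx":0,"dy":0,"dz":0.15,"yaw":0,"grip":255},{"dx":0,"dy":0,"dz":0.15,"yaw":0,"grip":255},{"dx":0,"dy":0,"dz":0.15,"yaw":0,"grip":195},{"dx":0,"dy":0,"dz":0.15,"yaw":0,"grip":195},{"dx":0,"dy":0,"dz":0.15,"yaw":0,"grip":195},{"dx":0,"dy":0,"dz":0.15,"yaw":0,"grip":195}]'
```

```text
t: 13.45
eef_pos: [0.4543, 0.0121, 0.0774]
tcp_rot: [[-0.241, 0.97, -0.001], [0.97, 0.241, 0.0], [0.0, -0.001, -1.0]]
ft_force: [0.0, 0.2, 0.0]
finger_gap: 0.0202
finger_force: 0.0
```

```bash
python3 -m jog '[{"dx":0,"dy":0,"dz":1,"yaw":0,"grip":195},{"dx":0,"dy":0,"dz":3,"yaw":0,"grip":195},{"dx":0,"dy":0,"dz":6,"yaw":0,"grip":195},{"dx":0,"dy":0,"dz":10,"yaw":0,"grip":195},{"dx":0,"dy":0,"dz":15,"yaw":0,"grip":195},{"dx":-2,"dy":-5,"dz":20,"yaw":0,"grip":195},{"dx":-3,"dy":-10,"dz":22,"yaw":0,"grip":195},{"dx":-3,"dy":-10,"dz":22,"yaw":0,"grip":195}]'; python3 -c "
from h import *
grab('side','s7');grab('top','t7')
a=cv2.imread('pics/s7.png')[145:345,230:430];b=cv2.imread('pics/t7.png')[130:290,210:400]
cv2.imwrite('pics/v7.png',np.hstack([cv2.resize(a,(400,400),interpolation=2),cv2.resize(b,(400,337),interpolation=2)[:,:].copy() if 0 else cv2.copyMakeBorder(cv2.resize(b,(400,337),interpolation=2),0,63,0,0,0)]))
d=np.load('pics/t7.npy')
for u,v in((262,205),(270,180),(330,165),(300,190),(256,226)):print(u,v,pt('top',d,u,v).round(3))"
```

```text
t: 14.25
eef_pos: [0.4244, -0.0915, 0.3004]
tcp_rot: [[-0.238, 0.971, 0.003], [0.971, 0.238, 0.001], [0.0, 0.003, -1.0]]
ft_force: [0.8, 1.0, 0.3]
finger_gap: 0.0204
finger_force: 0.0
262 205 [0.53  0.164 0.104]
270 180 [0.601 0.142 0.108]
330 165 [ 0.645 -0.029  0.106]
300 190 [0.573 0.056 0.106]
256 226 [0.47  0.18  0.105]
```

View pics/v7.png

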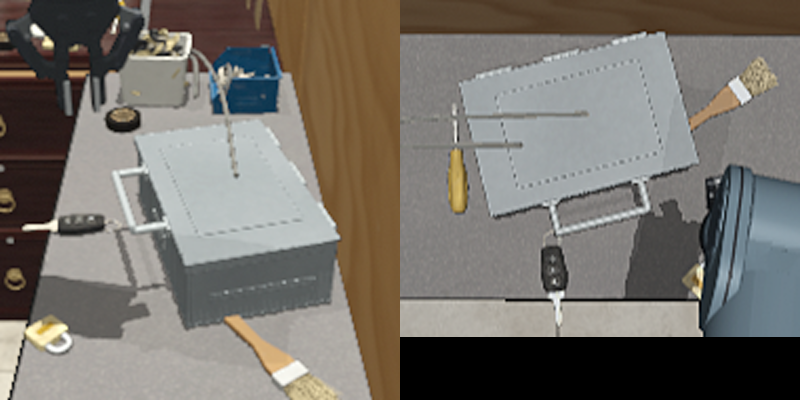

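The lid lies flat on the rim, level at about 0.106 m, and the bystanders haven't moved. The rods turned out not to block it.

```bash
python3 -c "
from h import *
print(arm.hand_in())"
```

```text
the job is handed in; nothing more can be done
None
```

I unlocked the stay with the lid still up, lowered the lid shut by its handle, left the screwdriver, brush, padlock and key fob where they were, and handed the job in with the arm clear at about 14 s.

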